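# Run a tap tray's ratchet follower back to its stop

### The arm

A 6-joint arm with a two-finger parallel gripper is mounted at the origin on the work surface. World frame = base frame: x ahead of the robot, y to its left, z up, the work surface at z = 0. Lengths are in m, angles in degrees, forces in N, time in s.
With the tool pointing down it reaches from about 0.25 to 0.725 m from the base axis. Payload 9.7 kg.
Tool frame: the origin (TCP) lies at the very end of the fingers, on their centre line; the grasp point (between the pads) lies 19 mm behind it; z points along the fingers, y is the direction in which the jaws open and shut (so a half turn about z gives the same grasp; the last joint's range is limited). The gripper opens to 85 mm and grips with 20 to 120 N. Pads are 22 mm wide; open, the fingers measure 114 mm over their backs; the gripper's body (76 mm by 85 mm) begins 54 mm behind the grasp point. The pads swing forward as they close: fully open they stand 13 mm farther back than shut.
Start: joints at [74.37, 4.979, 10.078, 95.1, 0, 90], TCP at [0.148, 0.53, 0.231] pointing down, gripper open.
Joint ranges: [-179.16, 179.16], [-48.56, 103.87], [-65.8, 70.77], [-126.05, 130.52], [-82.76, 87.17], [-180, 180]. Speed limits (degrees/s): [127.2, 127.2, 147.25, 180, 180, 180].

### API

Orientations are given as [roll, pitch, yaw] about the fixed x, y, z axes, in that order (R = Rz(yaw) Ry(pitch) Rx(roll)).
In Python, from workcell import bot gives the robot as it stands.
- The arm moves only by the shell command python3 -m pendant 'ROWS' [FORCE]. ROWS is JSON, a list that holds one entry, the list of rows, each a list of 7 numbers: the shift along the tool's x, y, z in cm, then the turn, a rotation vector about the tool's x, y, z in rad, then the opening in per cent of the stroke, from 0 (shut) to 100 (fully open). In form: [[[dx, dy, dz, ax, ay, az, gripper], ...]]. A call has 1 to 5 rows; each row shifts and turns the pose as measured when the row begins, along the tool's axes as they then stand; what a row does not reach is not made up. A row lasts 1/12 s, in which the tool goes at most 41.7 mm and 7.16 degrees, less where a joint would pass 70% of its speed; a pose out of reach is approached as far as the arm can. A call with a gripper value outside its range is refused whole. The fingers move at their own pace and stop on an object; FORCE is the grip in N (left out, the last holds). Time passes only in rows, so rows that do not move let the fingers close. It gives the time, the measured TCP pose, the force and the opening at its end, in the units of the state.
- bot.get_obs(): the state, without advancing time (a new reading comes with each control period).
- bot.camera(name): name is "scene" or "top" or "wrist"; returns the picture (420x560x3 uint8, red, green, blue); there is no depth.
- bot.get_calibration(name): a dict with "intrinsics" (3x3 intrinsics, pixels), "pose" (4x4, takes a point from camera to world coordinates); the wrist camera has in their place "T_tool_cam" (4x4, takes a point from camera to tool coordinates, whose origin is the TCP and whose axes are the flange's). Camera axes: x right, y down, z forward; pixel columns grow to the right and rows downward; lengths in m; the calibration is good to about 2 mm. A picture is of the moment at which its call begins: read the wrist's pose just before it. get_calibration takes no time and is no camera call.
- bot.job_done(): hands the job in, once; it reports no verdict.
Trained networks look in the newest picture that a camera, given by its name, has taken for a name from the list of things; names that differ only in an ending like _2 or _b are one class to them, and where a whole thing is asked for, a point or a joint stands for the part that bears it (a point fixed in the world has none). Each returns a list of dicts, best first, with "confidence" (0 to 1); they miss things now and then, are a little off and sometimes report something else, mostly with a low value. They report only what shows in the picture. A call takes as long as a camera call.
- bot.masks_of(camera, thing): "pixels" (420x560 bool, what is visible of it) and "extent" ([left, top, right, bottom] in pixels, round what is visible of it).
- bot.mark_of(camera, thing): "uv" ([column, row] in pixels: a listed point, or the origin of a listed thing).
The state is a dict: "time": time; "q": joint angles; "qd": joint speeds; "joint_efforts": joint torques, N m; "ee_pos": TCP position; "tcp_rot": TCP orientation; "wrist_force": force on the tool from outside, world axes, zero at the start; "torque": the same for the moment, N m; "opening": finger opening in m.
Only numpy, scipy, OpenCV 4.12 (cv2) and the standard library are available. Lean on these libraries where they do the work, as an engineer would, in place of code of your own. Each camera call takes 0.05 s, during which the arm holds its last target. There are 200 camera calls.

### The job

Make room in the tap tray for a new batch: press down the ratchet release on the sliding follower and, keeping it pressed, push the follower back along its toothed bar, away from the taps, all the way to its stop; then let go and move clear. Only press and push with the fingertips: do not grip the follower's upright push plate, and do not lift or disturb the taps or the other things around the tray.

Things in the scene. Friction and masses are not known exactly. Their poses are not given: they have to be found in the camera images.
- tray: Plywood tap tray fixed to the bench, base 330 x 180 x 12 mm. Origin on the bench under the middle of the steel bar, which runs along the tray's x (310 mm long, 24 wide, top 45 mm up, saw teeth standing out 8 mm on its -y side). +x points to the back, where the follower is to go. The tap lane lies at y = 27 to 151 mm, walls 50 mm high. Two lugs beside the bar, 58 mm high, are the back stop.
- follower (a joint): Travel of the follower along the bar in m: 0 at the front, 0.150 hard against its back stop. It slides with about 2 N of friction once the release is pressed; with the release up, the pawl locks it against being pushed back (it holds after at most one tooth, 18 mm). It stays where it is left.
- release (a joint): Travel in m of the ratchet release, a steel thumb pad on the follower that is pressed straight down: 0 up (pawl in the teeth), 0.009 fully down (mechanical stop). The pawl clears the teeth from 0.0055. A spring returns it: it takes about 3 N to start, 5 N to clear the teeth and 6.5 N fully down; it must be kept down while the follower is pushed.
- release_pad (a point): Centre of the top of the release's flat steel thumb pad, 46 mm long along the bar and 40 mm wide, on the front (tray -x) side of the push plate; 76 mm above the bench when up. This centre is 36 mm in front of the push plate's front face; the pad ends 12 mm short of that face.
- push_face (a point): Centre of the front face of the follower's upright steel push plate, 48 mm wide, 8 thick, top 102 mm above the bench; this point is 92 mm up. A fingertip on the release pad can push the plate along the tray's +x. The wooden board in the lane (82 mm high) moves with it. The plate's black rear side is not to be touched: touching both sides is gripping.
- back_stop (a point): Fixed point in the tray where push_face arrives when the follower is hard against its stop, 92 mm above the bench.
- tap0: Steel hand tap lying in the front of the lane along the bar's direction, 84 mm long, 12 mm thick; origin at the centre of its underside. Bystander: leave alone.
- tap1: Steel hand tap lying in the front of the lane along the bar's direction, 84 mm long, 12 mm thick; origin at the centre of its underside. Bystander: leave alone.
- tap2: Steel hand tap lying in the front of the lane along the bar's direction, 84 mm long, 12 mm thick; origin at the centre of its underside. Bystander: leave alone.
- jar: Small closed jar, 48 mm across, 75 mm high, on the bench beside the bar, origin under its centre. Bystander: leave alone.
- carton: Cardboard carton 85 x 45 x 40 mm on the bench beside the bar, near its back end, origin under its centre. Bystander: leave alone.
- screwdriver: Screwdriver, 170 mm long, lying on the bench beside the bar's front part. Bystander: leave alone.
- plug_gauge: Steel plug gauge standing on the bench on the lane's far side, 34 mm across, 75 mm high, origin under its centre. Bystander: leave alone.

How it is judged (in metres and radians):
On the way, in this order (a step that is already met when the one before it is completed fails the run):
1. the ratchet release is pressed down while the follower is still well forward (value of joint release above 0.0045 m and value of joint follower below 0.09 m), for 0.1 s.
2. the follower is pushed back to its stop (value of joint follower above 0.144 m), for 0.1 s.
At the end, for the whole second after the job is handed in: The follower rests within 6 mm of its back stop (travel above 0.144 m), the release has sprung back up (below 0.002 m) and the robot is clear (value of joint follower above 0.144 m and velocity of joint follower below 0.005 m/s and value of joint release below 0.002 m); the robot touches nothing.
It fails at once if the push plate is gripped: both its faces pressed at once (contact force between the fingers and follower_c5 above 1 N and contact force between the fingers and follower_c6 above 1 N).
It fails at once if a tap or another bystander is lifted, carried or shoved more than 30 mm (distance of any of tap0, tap1, tap2, jar, carton, screwdriver, plug_gauge from where it was at the start of the episode above 0.03 m).
It also fails if it takes over 32 s, if anything falls off the work surface, if the arm or the gripper's body presses on something with over 40 N, if the wrist force passes 120 N, or if a joint passes its speed limit or range.

## Working session

There is one attempt and no reset: what is moved stays moved. The work goes in short steps, Python scripts to look and compute and a shell command to move; the robot and the scene stay as the last step left them, time stands still between calls to the robot, and variables do not carry over. Pictures are saved under pics/ and viewed, about 8 in all and at most 12, crops included, and the job is handed in when it is done.

```bash
mkdir -p pics
cat > h.py <<'E'
import numpy as np,cv2
from workcell import bot
from scipy.spatial.transform import Rotation as R
def ray(cam,uv):
    c=bot.get_calibration(cam);K=np.array(c["intrinsics"]);T=np.array(c["pose"])
    d=T[:3,:3]@np.linalg.inv(K)@np.array([uv[0],uv[1],1.]);return T[:3,3],d
def atz(cam,uv,z):
    o,d=ray(cam,uv);return o+d*(z-o[2])/d[2]
E
python3 - <<'E'
from h import *
o=bot.get_obs();print(o)
for c in("top","scene"):
    im=bot.camera(c);cv2.imwrite(f"pics/{c}0.png",im[...,::-1])
    for n,z in(("release_pad",.076),("push_face",.092),("back_stop",.092),("tray",0),("jar",0),("carton",0),("screwdriver",0)):
        for m in bot.mark_of(c,n)[:2]:
            print(c,n,np.round(m["uv"],1),round(m["confidence"],2),np.round(atz(c,m["uv"],z),4))
E
```

```text
{'time': 0.0, 'q': array([ 7.43684479e+01,  5.01329228e+00,  1.00341090e+01,  9.51008040e+01,
       -1.10426515e-03,  9.00001944e+01]), 'qd': array([-0.12993172, -0.07782663, -0.00325086,  0.02952941, -0.00451072,
        0.01842639]), 'joint_efforts': array([ 2.57096413e-03, -5.20392823e+01,  4.64797354e+01,  1.64259440e-02,
        1.14539894e-04, -1.57554030e-05]), 'ee_pos': array([0.14813872, 0.52942706, 0.23055896]), 'tcp_rot': array([-1.79920013e+02,  1.10453541e-03,  1.64368255e+02]), 'wrist_force': array([-0.43509851,  0.42903275, -0.77899868]), 'torque': array([ 0.02503773, -0.0367558 , -0.02294103]), 'opening': 0.08494348979864916}
top release_pad [276.1 198.4] 0.66 [0.5691 0.0549 0.076 ]
top push_face [298.4 192.4] 0.87 [0.5766 0.0199 0.092 ]
top push_face [338.1 276.5] 0.66 [ 0.4474 -0.0434  0.092 ]
top back_stop [357.8 183.2] 0.78 [ 0.594  -0.0736  0.092 ]
top tray [305.9 200.6] 0.73 [0.5813 0.0033 0.    ]
top jar [336.1 274.9] 0.64 [ 0.4526 -0.051   0.    ]
top screwdriver [405.4 269.3] 0.66 [ 0.4655 -0.1703  0.    ]
top screwdriver [252.6 296. ] 0.55 [0.4129 0.0913 0.    ]
scene release_pad [270.4 210.9] 0.68 [0.5586 0.0482 0.076 ]
scene back_stop [218.9 181.3] 0.96 [ 0.5904 -0.0642  0.092 ]
scene tray [251.4 224.5] 0.92 [0.5779 0.009  0.    ]
scene tray [255.3 203.3] 0.47 [ 0.5364 -0.0243  0.    ]
scene jar [275.2 175.5] 0.7 [ 0.4542 -0.0483  0.    ]
scene carton [232.  147.3] 0.75 [ 0.4697 -0.178  -0.    ]
scene carton [270.7 212.5] 0.68 [0.5288 0.0156 0.    ]
scene screwdriver [335.3 200.6] 0.75 [0.408  0.0907 0.    ]
```

View pics/top0.png

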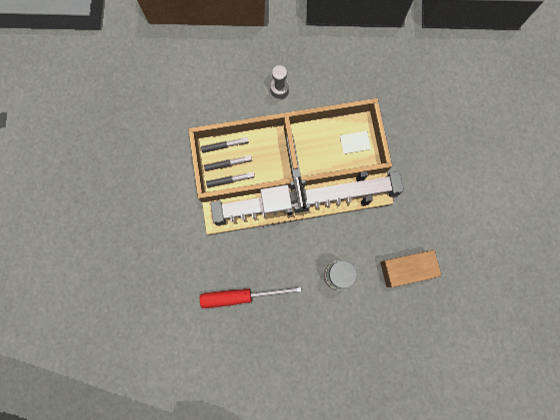

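View pics/scene0.png

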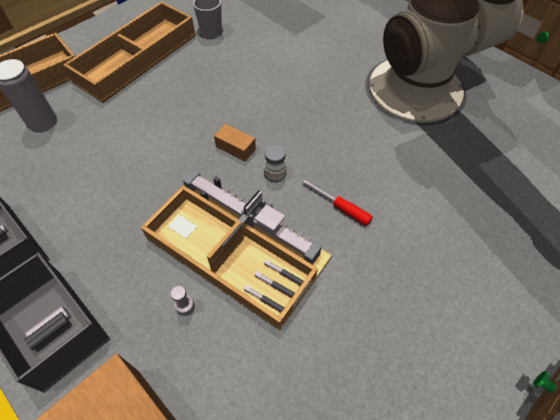

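The top view shows the bar running left to right. The release pad is at about (276,199), the push plate at (298,192) and the stop lugs near (362,188), which gives tray +x at about −79° in world. The scene picture confirms the lane is on the far side, and that the jar, carton and screwdriver are on the robot's side. I'll turn the tool to yaw 101°, so tool −x is the push direction, and shut the fingers.

```bash
python3 -m pendant '[[[0,0,0,0,0,0.123,0],[0,0,0,0,0,0.123,0],[0,0,0,0,0,0.123,0],[0,0,0,0,0,0.123,0],[0,0,0,0,0,0.123,0]]]' 40
python3 -m pendant '[[[0,0,0,0,0,0.123,0],[0,0,0,0,0,0.123,0],[0,0,0,0,0,0.123,0],[0,0,0,0,0,0.123,0],[0,0,0,0,0,0,0]]]'
python3 -m pendant '[[[-3.5,2,0,0,0,0,0],[-3.5,2,0,0,0,0,0],[-3.5,2,0,0,0,0,0],[-3.5,2,0,0,0,0,0],[-3.5,2,0,0,0,0,0]]]'
python3 -m pendant '[[[-3.5,2,0,0,0,0,0],[-3.5,2,0,0,0,0,0],[-3.5,2,0,0,0,0,0],[-3.5,2,0,0,0,0,0],[-3.5,2,0,0,0,0,0]]]'
```

```text
time: 1.22
ee_pos: [0.1482, 0.5297, 0.2314]
tcp_rot: [180.0, -0.0, 128.6]
wrist_force: [-0.4, 0.4, -0.3]
opening: 0.0255
time: 1.63
ee_pos: [0.1482, 0.5297, 0.2314]
tcp_rot: [180.0, -0.0, 99.6]
wrist_force: [0.1, -0.7, 0.0]
opening: -0.0001
time: 2.05
ee_pos: [0.2768, 0.3744, 0.2288]
tcp_rot: [-179.9, 0.0, 101.4]
wrist_force: [0.1, 0.9, 0.2]
opening: -0.0002
time: 2.47
ee_pos: [0.4139, 0.2169, 0.2299]
tcp_rot: [179.9, -0.1, 102.9]
wrist_force: [0.3, 1.4, -0.0]
opening: -0.0003
```

```bash
python3 -m pendant '[[[-3.4,1.9,1,0,0,0,0],[-3.4,1.9,1,0,0,0,0],[-3.4,1.9,1,0,0,0,0],[-3.4,1.9,1,0,0,0,0],[-3.4,1.9,1,0,0,0.02,0]]]'
python3 -m pendant '[[[-3,1.8,0.5,0,0,0.02,0],[0,0,0,0,0,0,0]]]'
python3 - <<'E'
from h import *
o=bot.get_obs();print(o["time"],o["ee_pos"],o["tcp_rot"],o["wrist_force"])
im=bot.camera("wrist");cv2.imwrite("pics/w1.png",im[...,::-1])
c=bot.get_calibration("wrist");K=np.array(c["intrinsics"]);X=np.array(c["T_tool_cam"])
T=np.eye(4);T[:3,:3]=R.from_euler("xyz",o["tcp_rot"],degrees=True).as_matrix();T[:3,3]=o["ee_pos"]
P=T@X
for n,z in(("release_pad",.076),("push_face",.092),("back_stop",.092)):
    for m in bot.mark_of("wrist",n)[:2]:
        d=P[:3,:3]@np.linalg.inv(K)@np.r_[m["uv"],1];p=P[:3,3]+d*(z-P[2,3])/d[2]
        print("wrist",n,np.round(m["uv"],1),round(m["confidence"],2),np.round(p,4),"tool",np.round(T[:3,:3].T@(p-T[:3,3]),4))
bot.camera("scene")
for n,z in(("release_pad",.076),("push_face",.092),("back_stop",.092)):
    for m in bot.mark_of("scene",n)[:2]:print("scene",n,np.round(m["uv"],1),round(m["confidence"],2),np.round(atz("scene",m["uv"],z),4))
E
```

```text
time: 2.88
ee_pos: [0.5503, 0.0663, 0.1828]
tcp_rot: [179.4, -0.1, 103.1]
wrist_force: [0.4, 0.7, 0.2]
opening: -0.0002
time: 3.05
ee_pos: [0.5781, 0.0347, 0.1742]
tcp_rot: [179.6, -0.1, 102.1]
wrist_force: [1.4, 0.1, 0.8]
opening: -0.0003
3.05 [0.57809205 0.03468681 0.17419465] [ 1.79587909e+02 -7.52318842e-02  1.02059187e+02] [1.38960877 0.0500682  0.77389893]
wrist release_pad [267.6 177.1] 0.57 [0.5702 0.0571 0.076 ] tool [ 0.0234 -0.0037  0.0982]
wrist push_face [264.4 236.8] 0.93 [0.5756 0.0215 0.092 ] tool [-0.0125 -0.0057  0.0821]
wrist back_stop [268.3 355.8] 0.77 [ 0.5971 -0.0694  0.092 ] tool [-0.1058 -0.0038  0.082 ]
scene release_pad [270.1 211.6] 0.76 [0.5601 0.0489 0.076 ]
scene release_pad [273.8 283.2] 0.41 [0.6566 0.16   0.076 ]
scene push_face [255.4 203.9] 0.94 [0.5749 0.0246 0.092 ]
scene push_face [183.5 303.4] 0.49 [0.7927 0.0869 0.092 ]
scene back_stop [216.1 181.1] 0.79 [ 0.594  -0.0684  0.092 ]
```

View pics/w1.png

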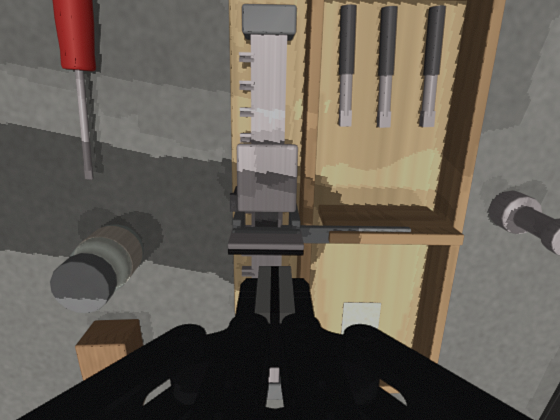

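The wrist view shows the pad at (267,177) and the plate's top edge near (266,235). The fingers hang above the plate, aligned with the bar. I'll shift 15 mm forward (toward tray −x) and descend.

```bash
python3 -m pendant '[[[1.5,-0.45,0,0,0,0,0],[0.3,-0.1,0,0,0,0,0],[0,0,2.5,0,0,0,0],[0,0,2.5,0,0,0,0],[0,0,0,0,0,0,0]]]'
```

```text
time: 3.87
ee_pos: [0.5664, 0.0606, 0.1302]
tcp_rot: [179.0, -0.1, 102.7]
wrist_force: [-0.3, -0.2, -1.4]
opening: 0.0001
```

```bash
python3 -m pendant '[[[-1.25,0.1,1.5,0,0,0,0],[0,0,1.5,0,0,0,0],[0,0,1,0,0,0,0],[0,0,0,0,0,0,0]]]'
python3 - <<'E'
from h import *
o=bot.get_obs();print(o["ee_pos"],o["wrist_force"])
a=bot.camera("scene");b=bot.camera("wrist")
a=cv2.resize(a[150:290,170:350],None,fx=3,fy=3,interpolation=cv2.INTER_CUBIC)
cv2.imwrite("pics/s2.png",a[...,::-1])
E
```

```text
time: 4.2
ee_pos: [0.5711, 0.05, 0.093]
tcp_rot: [178.8, -0.0, 102.9]
wrist_force: [-0.5, -0.3, -0.5]
opening: 0.0002
[0.57114377 0.0499605  0.09301332] [-0.45583667 -0.26479915 -0.51978998]
```

View pics/s2.png

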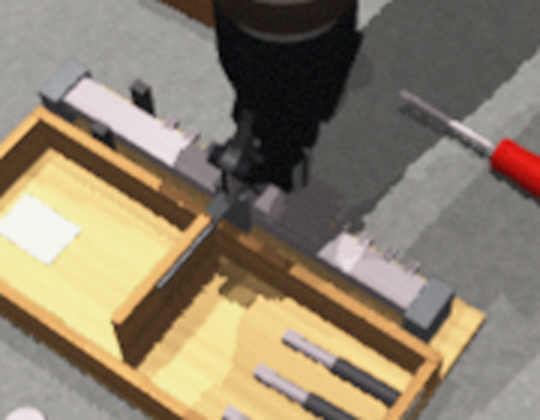

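The crop shows the fingers at about (290,180), over the pad and on the front side of the plate at (235,210). Pressing down next.

```bash
python3 -m pendant '[[[0,0,1.2,0,0,0,0],[0,0,0.3,0,0,0,0],[0,0,0,0,0,0,0]]]'
python3 -m pendant '[[[0,0,0.4,0,0,0,0],[0,0,0.3,0,0,0,0],[0,0,0,0,0,0,0]]]'
```

```text
time: 4.55
ee_pos: [0.5737, 0.0507, 0.0819]
tcp_rot: [178.4, 0.0, 103.0]
wrist_force: [0.1, -0.3, -0.1]
opening: -0.0002
time: 4.8
ee_pos: [0.5743, 0.051, 0.0752]
tcp_rot: [178.3, 0.1, 103.0]
wrist_force: [-0.9, 0.2, 2.3]
opening: -0.0002
```

```bash
python3 -m pendant '[[[0,-0.2,0.4,0.02,0,0,0],[0,-0.1,0.4,0.01,0,0,0],[0,0,0,0,0,0,0]]]'
python3 -m pendant '[[[0,0,0.3,0,0,0,0],[0,0,0,0,0,0,0]]]'
```

```text
time: 5.05
ee_pos: [0.5732, 0.0506, 0.0687]
tcp_rot: [179.9, 0.1, 103.0]
wrist_force: [-1.3, -0.6, 4.8]
opening: -0.0
time: 5.22
ee_pos: [0.5734, 0.0506, 0.0673]
tcp_rot: [179.9, 0.1, 103.0]
wrist_force: [-1.6, -0.2, 6.1]
opening: 0.0
```

The release is about 8.5 mm down at 6 N. Now pushing back, with a small downward bias to hold it.

```bash
python3 -m pendant '[[[-0.7,0,0.1,0,0,0,0],[-0.7,0,0.1,0,0,0,0],[-0.5,0,0.1,0,0,0,0],[0,0,0.1,0,0,0,0]]]'
python3 -m pendant '[[[-0.8,0,0.1,0,0,0,0],[-0.8,0,0.1,0,0,0,0],[-0.8,0,0.1,0,0,0,0],[-0.8,0,0.1,0,0,0,0]]]'
```

```text
time: 5.55
ee_pos: [0.577, 0.0325, 0.0669]
tcp_rot: [179.9, 0.0, 103.1]
wrist_force: [-2.3, -1.4, 10.7]
opening: 0.0003
time: 5.88
ee_pos: [0.5831, 0.0021, 0.067]
tcp_rot: [180.0, -0.1, 103.2]
wrist_force: [-4.7, 1.0, 12.2]
opening: -0.0001
```

```bash
python3 -m pendant '[[[-0.9,0,0,0,0,0,0],[-0.9,0,0.05,0,0,0,0],[-0.9,0,0,0,0,0,0],[-0.9,0,0.05,0,0,0,0],[-0.5,0,0.05,0,0,0,0]]]'
python3 - <<'E'
from h import *
o=bot.get_obs();print(o["ee_pos"],o["wrist_force"])
for c in("top","scene"):
    im=bot.camera(c)
    if c=="scene":cv2.imwrite("pics/s3.png",cv2.resize(im[150:290,170:350],None,fx=3,fy=3,interpolation=cv2.INTER_CUBIC)[...,::-1])
    for n in("push_face","back_stop"):
        for m in bot.mark_of(c,n)[:1]:print(c,n,round(m["confidence"],2),np.round(atz(c,m["uv"],.092),4))
E
```

```text
time: 6.3
ee_pos: [0.5908, -0.0384, 0.0671]
tcp_rot: [-179.8, -0.4, 103.3]
wrist_force: [-1.5, 2.1, 6.0]
opening: 0.0
[ 0.59082472 -0.03838105  0.06712056] [-1.50534646  2.13819966  5.96705238]
scene back_stop 0.88 [ 0.5936 -0.0704  0.092 ]
```

View pics/s3.png

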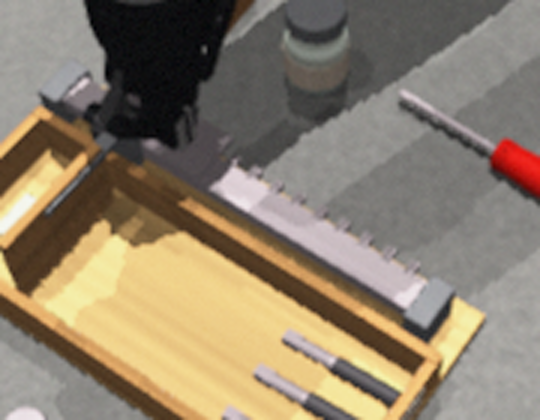

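The follower is moving with the finger: the board is now near (85,175), well back. About 20 mm should remain, so I'll continue to the stop.

```bash
python3 -m pendant '[[[-0.6,0,0.05,0,0,0,0],[-0.6,0,0.05,0,0,0,0],[-0.3,0,0.05,0,0,0,0],[-0.2,0,0.05,0,0,0,0]]]'
python3 -m pendant '[[[-0.4,0,0.05,0,0,0,0],[-0.4,0,0.05,0,0,0,0],[-0.4,0,0.05,0,0,0,0]]]'
```

```text
time: 6.93
ee_pos: [0.5945, -0.0524, 0.067]
tcp_rot: [-179.8, -0.6, 103.4]
wrist_force: [-2.0, 6.5, 8.6]
opening: -0.0001
time: 7.18
ee_pos: [0.5954, -0.0559, 0.067]
tcp_rot: [-179.8, -1.7, 103.7]
wrist_force: [-7.9, 24.9, 13.2]
opening: -0.0004
```

The reaction rises to 25 N with no further travel, so the follower is against its hard stop. I'll hold briefly, then lift straight up so the pad isn't dragged forward.

```bash
python3 -m pendant '[[[-0.2,0,0.05,0,0,0,0],[-0.2,0,0.05,0,0,0,0]]]'
python3 -m pendant '[[[-0.05,0,-0.8,0,0,0,0],[0,0,-1,0,0,0,0],[0,0,-2,0,0,0,0],[0,0,-3,0,0,0,0],[0,0,-3.5,0,0,0,0]]]'
python3 -m pendant '[[[3,0,-2,0,0,0,0],[3.5,0,-1,0,0,0,0],[3.5,0,0,0,0,0,0],[3.5,0,0,0,0,0,0],[0,0,0,0,0,0,0]]]'
python3 - <<'E'
from h import *
o=bot.get_obs();print(o["ee_pos"],o["wrist_force"])
c=bot.get_calibration("wrist");K=np.array(c["intrinsics"]);X=np.array(c["T_tool_cam"])
T=np.eye(4);T[:3,:3]=R.from_euler("xyz",o["tcp_rot"],degrees=True).as_matrix();T[:3,3]=o["ee_pos"];P=T@X
for c in("wrist","scene","top"):
    im=bot.camera(c)
    cv2.imwrite(f"pics/{c}4.png",im[...,::-1])
    for n,z in(("push_face",.092),("back_stop",.092),("release_pad",.076)):
        for m in bot.mark_of(c,n)[:1]:
            if c=="wrist":
                d=P[:3,:3]@np.linalg.inv(K)@np.r_[m["uv"],1];p=P[:3,3]+d*(z-P[2,3])/d[2]
            else: p=atz(c,m["uv"],z)
            print(c,n,np.round(m["uv"]),round(m["confidence"],2),np.round(p,4))
E
```

```text
time: 7.35
ee_pos: [0.5953, -0.0555, 0.0671]
tcp_rot: [-179.8, -2.2, 103.9]
wrist_force: [-3.9, 7.8, 8.6]
opening: -0.0
time: 7.77
ee_pos: [0.5924, -0.0591, 0.1655]
tcp_rot: [-178.9, -2.5, 104.0]
wrist_force: [0.9, -0.6, 0.8]
opening: 0.0002
time: 8.18
ee_pos: [0.5613, 0.0712, 0.2122]
tcp_rot: [-179.2, -2.2, 103.5]
wrist_force: [-0.1, -0.1, 0.2]
opening: -0.0002
[0.56126251 0.07118962 0.21224996] [-0.11294087 -0.09861585  0.1666232 ]
wrist push_face [277. 371.] 0.58 [ 0.5962 -0.0688  0.092 ]
wrist back_stop [276. 373.] 0.62 [ 0.5957 -0.0703  0.092 ]
scene push_face [216. 183.] 0.87 [ 0.5975 -0.0657  0.092 ]
scene back_stop [217. 179.] 0.72 [ 0.5905 -0.0708  0.092 ]
scene release_pad [231. 190.] 0.68 [ 0.5802 -0.0413  0.076 ]
```

View pics/scene4.png

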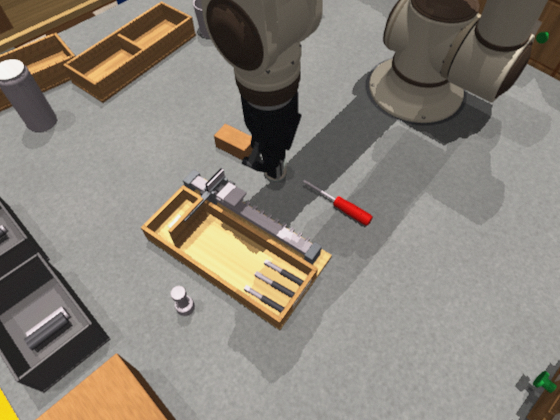

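View pics/wrist4.png

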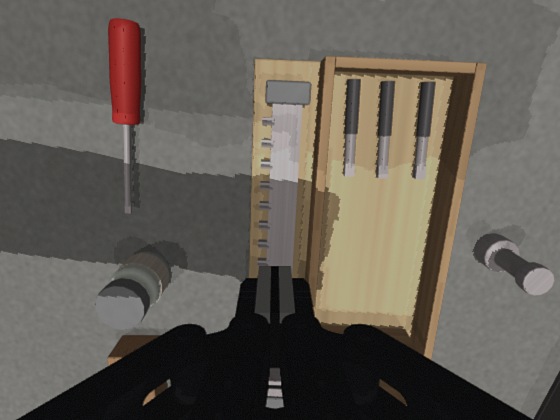

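The follower's board sits at the back of the lane, around (190,215) in the scene picture, and the taps look undisturbed. The wrist view is blocked by the fingers at the stop. I'll move beyond the stop, high up, for a clear check of the end position.

```bash
python3 -m pendant '[[[-3.5,0,-1,0,0,0,0],[-4,0,0,0,0,0,0],[-4,0,0,0,0,0,0],[-4,0,0,0,0,0,0],[-3.5,0,0,0,0,0,0]]]'
python3 -m pendant '[[[-2,0,0,0,0,0,0],[0,0,0,0,0,0,0],[0,0,0,0,0,0,0]]]'
python3 - <<'E'
from h import *
o=bot.get_obs();print(o["ee_pos"],o["wrist_force"])
c=bot.get_calibration("wrist");K=np.array(c["intrinsics"]);X=np.array(c["T_tool_cam"])
T=np.eye(4);T[:3,:3]=R.from_euler("xyz",o["tcp_rot"],degrees=True).as_matrix();T[:3,3]=o["ee_pos"];P=T@X
for c in("wrist","scene","top"):
    im=bot.camera(c)
    cv2.imwrite(f"pics/{c}5.png",im[...,::-1])
    for n,z in(("push_face",.092),("back_stop",.092),("release_pad",.076)):
        for m in bot.mark_of(c,n)[:1]:
            if c=="wrist":
                d=P[:3,:3]@np.linalg.inv(K)@np.r_[m["uv"],1];p=P[:3,3]+d*(z-P[2,3])/d[2]
            else: p=atz(c,m["uv"],z)
            print(c,n,np.round(m["uv"]),round(m["confidence"],2),np.round(p,4))
E
```

```text
time: 9.2
ee_pos: [0.6074, -0.1192, 0.2145]
tcp_rot: [-179.3, -2.2, 103.9]
wrist_force: [0.5, 1.0, -0.6]
opening: 0.0003
time: 9.45
ee_pos: [0.6126, -0.1473, 0.2116]
tcp_rot: [-179.2, -2.2, 103.4]
wrist_force: [-0.1, 0.5, 0.6]
opening: 0.0002
[ 0.61264    -0.14734347  0.21159852] [-0.11517098  0.53988143  0.55254201]
wrist push_face [275.  94.] 0.76 [ 0.5938 -0.0696  0.092 ]
wrist release_pad [281.  40.] 0.68 [ 0.5891 -0.0338  0.076 ]
scene push_face [217. 182.] 0.81 [ 0.5943 -0.066   0.092 ]
scene back_stop [216. 178.] 0.63 [ 0.5887 -0.0751  0.092 ]
scene release_pad [232. 193.] 0.76 [ 0.5845 -0.0354  0.076 ]
top push_face [356. 181.] 0.73 [ 0.5976 -0.0709  0.092 ]
top back_stop [357. 184.] 0.93 [ 0.5922 -0.0721  0.092 ]
top release_pad [330. 192.] 0.82 [ 0.5828 -0.0306  0.076 ]
```

View pics/wrist5.png

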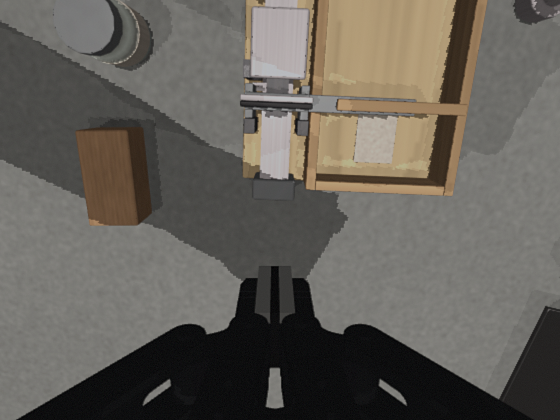

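The wrist view shows the plate at (275,100) with the two lugs directly behind the follower at (250,120) and (302,120), and nothing touching it. The plate is within about 3 mm of the stop mark in every view of y. Handing in.

```bash
python3 -c "
from workcell import bot
print(bot.get_obs()['wrist_force']);print(bot.job_done())"
```

```text
[0.69902961 0.04695933 0.69953972]
the job is handed in; nothing more can be done
None
```

I pushed the follower back to its stop with the release held down, lifted clear and handed the job in. That was at about 10 s of the 32 s allowed; the hand-in gives no verdict.

- **Press:** With the fingers shut, I pressed the release pad about 8.5 mm down at 6 N. The follower was then about 95 mm short of its stop.
- **Push:** I pushed the front face of the plate back about 95 mm with the release still down. At the end the reaction rose to about 25 N with no more travel. I then lifted straight up and moved away.
- **End position:** The top and wrist cameras put the plate's y within about 1–3 mm of the stop, and the wrist picture shows the two lugs right behind the follower. The scene camera disagreed by about 5–9 mm, but its marks had been off by that much all along. I relied on the hard stop I felt.
- **Clearance:** The wrist force read about 0–1 N at the end, so the arm was touching nothing.
- **Other things:** In the pictures the taps, jar, carton, screwdriver and plug gauge looked unmoved. I did not measure their positions.
- **Not checked:** I did not measure the release's return directly. I assume the spring brought it back up, since nothing was touching it.

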